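# Index the lock turntable and set its stop

### The job

With a fingertip, gently push on the spokes of the lock-assembly turntable until the brass lock cylinder has come round squarely to the yellow arrow, leave it standing there, and only then gently push the red knob of the stop lever round until the lever is fully home against its stop. Grasp nothing: both lock cylinders ride untouched in their cradles, and the other things on the desk stay where they are.

Things in the scene. Friction and masses are not known exactly. Their poses are not given: they have to be found in the camera images.
- foot: Fixed grey foot plate, 12 mm thick. Origin on the turntable's upright axis at desk height, z up. Main plate 170 x 170 mm. A tongue on its -x side (roughly towards the robot) reaches x = -130 mm and bears the flat yellow arrow on the line y = 0, pointing in +x at the axis. A wing on its -y side reaches y = -170 mm and carries the stop lever.
- turntable: Aluminium disc, 144 mm wide, 8 mm thick; turns either way about the foot's axis without end; friction (0.15 N m) holds it where it is left. Origin on the axis at its underside, 18 mm above the desk. Two black cradles lie on it, centred 30 mm from the axis: brass cylinder on its -x side, nickel on its +x side. With its x axis along the foot's, the brass one is squarely at the arrow.
- spoke_ball (a point): Centre of the 18 mm black ball on the end of one of the four steel spokes: 119 mm from the axis, 40 mm above the desk. The spokes stand out level at +45, +135, -135 and -45 degrees from the turntable's x axis (this one is at +45), 12 mm thick, bare from 72 to 110 mm from the axis. Under them, 75 to 125 mm from the axis, nothing is higher than 26 mm above the desk.
- brass_mark (a point): Point on the turntable 70 mm from the axis, at the outer end of the short black line beside the brass cylinder's cradle (turntable -x side).
- brass_cylinder: Loose brass-coloured (yellowish) lock cylinder, 26 x 73 x 17 mm, lying in its cradle across the radius; its top is 43 mm above the desk. Origin at the centre of its underside. Not to be touched.
- nickel_cylinder: Loose grey nickel lock cylinder of the same size in the opposite cradle. Not to be touched.
- brass_cradle (a point): Floor centre of the brass cylinder's cradle, on the turntable, 30 mm from its axis, 26 mm above the desk.
- stop_lever (a joint): Angle of the stop lever about its upright pivot, rad. It starts between 0 and 0.25 (released) and is fully home against its stop at 1.05, its nose then pointing at the turntable's axis. It grows counterclockwise seen from above; friction (about 0.08 N m) keeps it where it is left.
- lever_pivot (a point): Pivot of the stop lever, on the foot at x = 0, y = -145 mm, 14 mm above the desk.
- stop_knob (a point): Centre of the upright red knob of the stop lever, 16 mm thick, 32 to 58 mm above the desk, 60 mm from the pivot. In the foot's frame the direction from pivot to knob is -150 degrees (counterclockwise from +x) plus the joint value: when home, the knob lies 60 mm from the pivot in the foot's -y direction. To close, push it from the side that faces the turntable.
- oil_bottle: Small brown bottle with a black dropper cap, 33 mm wide, 102 mm tall, loose bystander behind the turntable. Origin under its centre.
- marker: White marker pen with black cap, 135 mm long, 16 mm thick, loose bystander lying behind the turntable.
- pen: White ballpoint pen, 145 mm long, 9 mm thick, loose bystander lying near the front edge of the desk.
- key_ring: Bunch of keys with a blue tag, about 101 x 122 x 8 mm, loose bystander near the front edge of the desk.

How it is judged:
On the way, in this order (a step that is already met when the one before it is completed fails the run):
1. the brass cylinder stands at the arrow, turntable at rest, lever still released (x of brass_mark in the frame of foot below -0.05 m and y of brass_mark in the frame of foot between -0.0075 and 0.0075 m and angular speed of turntable below 0.1 rad/s and value of joint stop_lever below 0.5 rad), for 0.2 s.
2. the stop lever is fully home (x of brass_mark in the frame of foot below -0.05 m and y of brass_mark in the frame of foot between -0.0075 and 0.0075 m and value of joint stop_lever above 0.98 rad), for 0.2 s.
At the end, for the whole second after the job is handed in: The mark beside the brass cylinder is within 7.5 mm (6 degrees) of the arrow's line on the arrow's side, turntable at rest, stop lever at 0.98 rad or more (1.05 is home), both lock cylinders lying in their cradles (all of step 2 and distance between brass_cylinder and brass_cradle below 0.012 m and distance between nickel_cylinder and turntable below 0.045 m and angular speed of turntable below 0.05 rad/s); the robot touches nothing.
It fails at once if the stop lever is swung in (past 0.5 rad) while the brass cylinder is not at the arrow (value of joint stop_lever above 0.5 rad and not (x of brass_mark in the frame of foot below -0.05 m and y of brass_mark in the frame of foot between -0.0075 and 0.0075 m)).
It fails at once if the brass lock cylinder is touched, or lifted from its cradle (contact force between any of the fingers, the arm and brass_cylinder above 0.5 N or height (world z) of brass_cylinder above 0.036 m).
It fails at once if the nickel lock cylinder is touched, or lifted from its cradle (contact force between any of the fingers, the arm and nickel_cylinder above 0.5 N or height (world z) of nickel_cylinder above 0.036 m).
It fails at once if the turntable or the stop lever is squeezed, or pushed harder than 30 N (contact force between the fingers and turntable above 30 N or contact force between the fingers and stop_lever above 30 N).
It fails at once if a bystander is moved by more than 20 mm (distance of any of oil_bottle, pen, key_ring, marker from where it was at the start of the episode above 0.02 m).
It also fails if it takes over 61 s, if anything falls off the work surface, if the arm or the gripper's body presses on something with over 40 N, if the wrist force passes 120 N, or if a joint passes its speed limit or range.

### The arm

A 7-joint arm with a two-finger parallel gripper is mounted at the origin on a cart in front of the work surface, level with it; the furniture and walls round the work are solid. World frame = base frame: x ahead of the robot, y to its left, z up, the work surface at z = 0. Lengths are in m, angles in rad, forces in N, time in s.
With the tool pointing down it reaches from about 0.425 to 0.975 m from the base axis. Payload 16.7 kg.
Tool frame: the origin (TCP) lies at the very end of the fingers, on their centre line; the grasp point (between the pads) lies bot.grasp_offset behind it (bot.grasp_offset is the distance from the TCP to the grasp point, in m); z points along the fingers, x is the direction in which the jaws open and shut, and the axes are right-handed (so a half turn about z gives the same grasp; the last joint's range is limited). The gripper opens to 85 mm and grips with 20 to 120 N. Pads are 22 mm wide; open, the fingers measure 114 mm over their backs; the gripper's body (76 mm by 85 mm) begins 54 mm behind the grasp point. The pads swing forward as they close: fully open they stand 13 mm farther back than shut.
Start: joints at [-1.492, 0.426, 0.074, 1.606, -0.034, 1.111, -0.067], TCP at [0.153, 0.657, 0.231] pointing down, gripper open.
Joint ranges: [-2.85, 2.85], [-0.5, 2.14], [-1.23, 1.37], [0.21, 2.46], [-1.02, 4.16], [0.16, 2.05], [-2.73, 2.73]. Speed limits (rad/s): [1.89, 1.89, 2.39, 2.39, 3.01, 3.01, 3.01].

### API

Orientations are given as a unit quaternion [w, x, y, z].
In Python, from plant import bot, imaging gives the robot as it stands.
- The arm moves only by the shell command python3 -m handwheel 'ROWS' [FORCE]. ROWS is JSON, a list of rows, each an object of numbers: "dx", "dy", "dz": the shift along the tool's x, y, z in cm; "twist": the turn about the tool's z in rad; "gripper": the opening, from 0 (shut) to 1 (fully open). In form: [{"dx": .., "dy": .., "dz": .., "twist": .., "gripper": ..}, ...]. A call has 1 to 12 rows; each row is the pose to reach, as a shift and turn from the pose commanded when the call began, along the tool's axes at that moment; what a row does not reach only later rows make up. A row lasts 1/12 s, in which the tool goes at most 41.7 mm and 7.16 degrees, less where a joint would pass 70% of its speed; a pose out of reach is approached as far as the arm can. A call with a gripper value outside its range is refused whole. The fingers move at their own pace and stop on an object; FORCE is the grip in N (left out, the last holds). Time passes only in rows, so rows that repeat a pose let the fingers close. It gives the time, the measured TCP pose, the force and the opening at its end, in the units of the state.
- bot.get_obs(): the state, without advancing time (a new reading comes with each control period).
- imaging.read_camera(name): name is "scene" or "top" or "wrist"; returns a dict with "frame" (420x560x3 uint8, red, green, blue), "fov_y" (degrees; the focal length in pixels is half the picture's height over the tangent of half this angle, whatever the lens; pixels are square), "cx", "cy" (the principal point, pixels), "origin" and "attitude" of the camera in the world; the wrist camera has in their place "T_tool_cam" (4x4, takes a point from camera to tool coordinates, whose origin is the TCP and whose axes are the tool frame's). Camera axes: x right, y down, z forward; pixel columns grow to the right and rows downward; lengths in m; the calibration is good to about 2 mm. A picture is of the moment at which its call begins: read the wrist's pose just before it. There is no depth.
- bot.job_done(): hands the job in, once; it reports no verdict.
The state is a dict: "time_s": time; "joint_pos": joint angles; "qvel": joint speeds; "joint_efforts": joint torques, N m; "position": TCP position; "tcp_rot": TCP orientation; "force": force on the tool from outside, world axes, zero at the start; "moment": the same for the moment, N m; "opening": opening from 0.0 (shut) to 1.0 (fully open).
Only numpy, scipy, OpenCV 4.12 (cv2) and the standard library are available. Lean on these libraries where they do the work, as an engineer would, in place of code of your own. Each camera call takes 0.05 s, during which the arm holds its last target. There are 200 camera calls.

## Working session

There is one attempt and no reset: what is moved stays moved. The work goes in short steps, Python scripts to look and compute and a shell command to move; the robot and the scene stay as the last step left them, time stands still between calls to the robot, and variables do not carry over. Pictures are saved under pics/ and viewed, about 8 in all and at most 12, crops included, and the job is handed in when it is done.

```bash
mkdir -p pics; ls
cat > h.py <<'E'
import numpy as np,cv2
from plant import bot,imaging
from scipy.spatial.transform import Rotation as R
def q2R(q): return R.from_quat([q[1],q[2],q[3],q[0]]).as_matrix()
def cam(n):
    o=bot.get_obs(); c=imaging.read_camera(n)
    f=c["frame"].shape[0]/2/np.tan(np.radians(c["fov_y"])/2)
    if n=="wrist":
        T=np.eye(4);T[:3,:3]=q2R(o["tcp_rot"]);T[:3,3]=o["position"]
        T=T@np.array(c["T_tool_cam"]);A,p=T[:3,:3],T[:3,3]
    else:
        a=np.array(c["attitude"]);A=q2R(a) if a.size==4 else a.reshape(3,3);p=np.array(c["origin"])
    return c["frame"],dict(f=f,cx=c["cx"],cy=c["cy"],A=A,p=p)
def ray(k,u,v):
    d=k["A"]@np.array([(u-k["cx"])/k["f"],(v-k["cy"])/k["f"],1]);return k["p"],d
def onz(k,u,v,z):
    p,d=ray(k,u,v);return p+d*(z-p[2])/d[2]
def save(n,im): cv2.imwrite("pics/"+n,im[...,::-1])
E
python3 - <<'E'
from h import *
import pickle
o=bot.get_obs();print(o["time_s"],o["position"],o["tcp_rot"],o["opening"],bot.grasp_offset)
d={}
for n in("top","scene"):
    im,k=cam(n);d[n]=(im,k);save(n+"0.png",im);print(n,k)
pickle.dump(d,open("d0.pkl","wb"))
E
```

```text
pics
0.0 [0.15302515 0.6569967  0.23058326] [ 4.51926455e-04  7.83195621e-01  6.21775030e-01 -4.76023822e-04] 1.0007771161603165 0.0187
top {'f': np.float64(478.2109775287042), 'cx': 276.58214494104357, 'cy': 207.34120705619037, 'A': array([[-9.54195669e-03, -9.98515946e-01,  5.36176814e-02],
       [-9.99954469e-01,  9.52236725e-03, -6.20815463e-04],
       [ 1.09326886e-04, -5.36211639e-02, -9.98561345e-01]]), 'p': array([ 0.51430103, -0.03336829,  1.00118137])}
scene {'f': np.float64(399.31081196292985), 'cx': 277.81845967959623, 'cy': 214.31445196575154, 'A': array([[ 0.7681064 , -0.48073668,  0.42297139],
       [-0.64013258, -0.56042715,  0.52550137],
       [-0.01558314, -0.67439874, -0.73820289]]), 'p': array([ 0.19726781, -0.48898456,  0.71424641])}
```

View pics/top0.png

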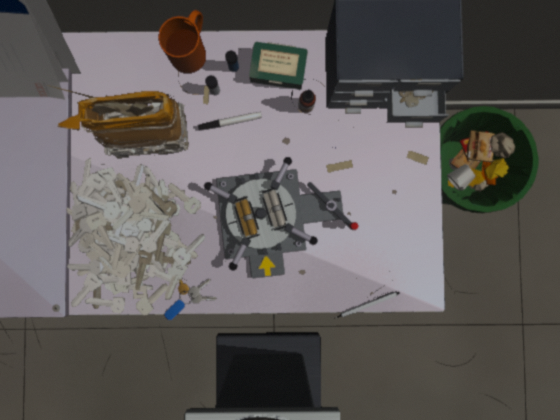

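View pics/scene0.png

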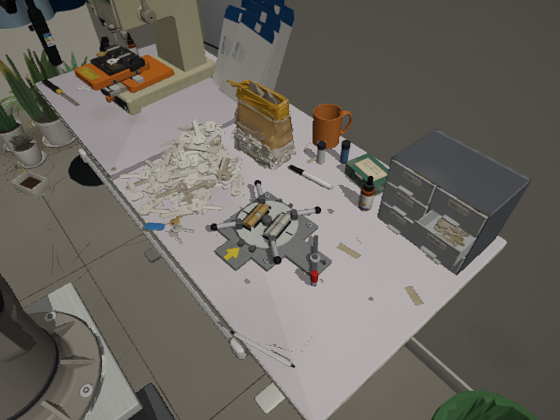

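Top view: turntable centre is near (262,213), arrow (267,265), brass left of the axis at (245,217), balls at (288,160), (208,186), (233,266) and (313,240), knob (354,226), bottle (307,100). So brass needs roughly 75° CCW. Next I'll refine these numerically.

```bash
cat >> h.py <<'E'
def blob(mask,u,v,r):
    m=np.zeros_like(mask,np.uint8);cv2.circle(m,(int(u),int(v)),r,1,-1)
    y,x=np.nonzero((mask>0)&(m>0));return x.mean(),y.mean(),len(x)
def tri(k1,a,k2,b):
    (p,d),(q,e)=ray(k1,*a),ray(k2,*b);d=d/np.linalg.norm(d);e=e/np.linalg.norm(e)
    s=np.linalg.lstsq(np.c_[d,-e],q-p,rcond=None)[0];x,y=p+s[0]*d,q+s[1]*e
    return (x+y)/2,np.linalg.norm(x-y)
def masks(im):
    h=cv2.cvtColor(im,cv2.COLOR_RGB2HSV);H,S,V=cv2.split(h)
    return dict(yel=(H>20)&(H<35)&(S>150)&(V>120),red=((H<8)|(H>172))&(S>150)&(V>90),blk=V<60,
      brass=(H>10)&(H<28)&(S>90)&(V>60))
E
python3 - <<'E'
from h import *
import pickle
d=pickle.load(open("d0.pkl","rb"));it,kt=d["top"];is_,ks=d["scene"]
mt,ms=masks(it),masks(is_)
B={}
for n,a,b in(("b1",(288,160),(319,210)),("b2",(208,186),(258,184)),("b3",(233,266),(214,227)),("b4",(313,240),(277,261))):
    A=blob(mt["blk"],*a,6);C=blob(ms["blk"],*b,8);B[n]=onz(kt,*A[:2],.04)
    print(n,A,C,B[n].round(4),*[np.round(t,4) for t in tri(kt,A[:2],ks,C[:2])])
c=(B["b1"]+B["b2"]+B["b3"]+B["b4"])/4
print("axis",c,(B["b1"]+B["b3"])/2,(B["b2"]+B["b4"])/2)
for n in B: v=B[n]-c;print(n,np.linalg.norm(v[:2]),np.degrees(np.arctan2(v[1],v[0])))
for nm,a,b,z in(("yel",(267,265),(233,253),.012),("red",(354,226),(314,277),.05),("brass",(245,217),(258,216),.043)):
    A=blob(mt[nm],*a,18);C=blob(ms[nm],*b,18);P=onz(kt,*A[:2],z);v=P-c
    print(nm,A,C,P,*tri(kt,A[:2],ks,C[:2]),np.linalg.norm(v[:2]),np.degrees(np.arctan2(v[1],v[0])))
o=it[140:290,190:380];save("topc.png",cv2.resize(o,None,fx=4,fy=4,interpolation=cv2.INTER_CUBIC))
E
```

```text
b1 (np.float64(287.3333333333333), np.float64(160.42424242424244), 33) (np.float64(317.5357142857143), np.float64(209.5), 28) [ 0.6608 -0.0566  0.04  ] [ 0.6614 -0.0572  0.0409] 0.0019
b2 (np.float64(207.48648648648648), np.float64(185.7027027027027), 37) (np.float64(257.11764705882354), np.float64(181.76470588235293), 17) [0.611 0.105 0.04 ] [0.6109 0.104  0.0451] 0.0012
b3 (np.float64(232.41860465116278), np.float64(265.93023255813955), 43) (np.float64(213.54285714285714), np.float64(226.85714285714286), 35) [0.4494 0.0555 0.04  ] [0.4499 0.0552 0.0405] 0.001
b4 (np.float64(312.94736842105266), np.float64(240.1578947368421), 38) (np.float64(276.44444444444446), np.float64(259.55555555555554), 54) [ 0.4993 -0.1063  0.04  ] [ 0.4992 -0.106   0.0421] 0.0002
axis [ 0.55511971 -0.00060049  0.04      ] [ 0.55510258 -0.00058249  0.04      ] [ 0.55513684 -0.00061849  0.04      ]
b1 0.11958998886520442 -27.936345701825385
b2 0.11947974172523003 62.135499722979
b3 0.11963712487636584 152.05610890166307
b4 0.11949556535929824 -117.8419094715895
yel (np.float64(266.45625), np.float64(265.64375), 160) (np.float64(231.53153153153153), np.float64(253.05405405405406), 111) [ 0.44745939 -0.01199851  0.012     ] [ 0.44793371 -0.01226746  0.01368145] 0.0008564050372233854 0.10826199472526032 -173.95659880301127
red (np.float64(353.875), np.float64(225.5), 32) (np.float64(314.32835820895525), np.float64(275.8358208955224), 67) [ 0.52776141 -0.18725732  0.05      ] [ 0.52814084 -0.18792451  0.04760328] 0.0008832168741447047 0.18865112635634276 -98.33847240187859
brass (np.float64(245.50374064837905), np.float64(217.18204488778053), 401) (np.float64(255.0037037037037), np.float64(214.88888888888889), 270) [0.54659266 0.02851324 0.043     ] [0.54683382 0.02927494 0.03243264] 0.0002792443543088943 0.03033677401043088 106.32465928008355
```

View pics/topc.png

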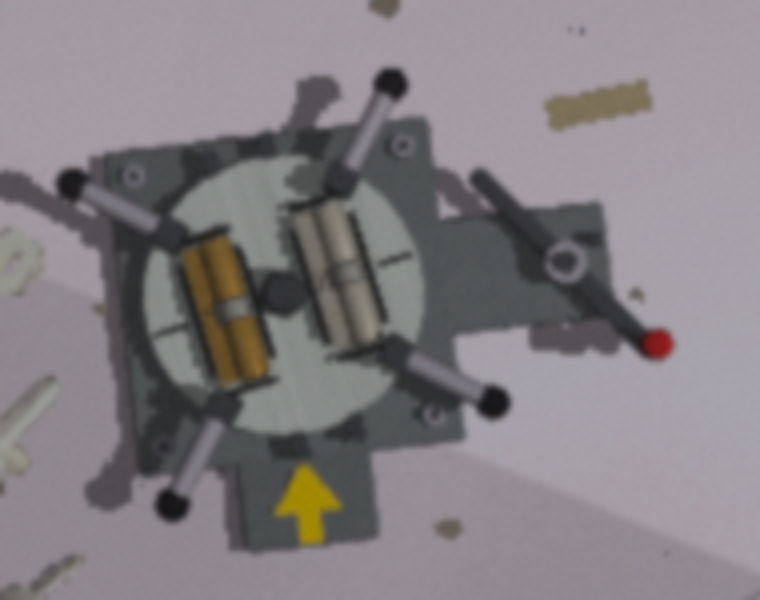

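Measured: axis (0.555, −0.001), foot yaw +6.0°, brass at about 107° and needing 186°, so +79° CCW. Lever is at about 0.156 rad. The balls' radius (119.5 mm) and height (41 mm) agree with the text. I'll shut the gripper and move over the front-left gap, then push spoke b3 from 152° to 231°.

```bash
cat >> h.py <<'E'
C=np.array([.5551,-.0006]);PSI=np.radians(6.04)
def go(x,y,z):
    o=bot.get_obs();A=q2R(o["tcp_rot"]);d=A.T@(np.array([x,y,z])-o["position"])*100
    return d.round(2),"yaw",round(float(np.degrees(np.arctan2(A[1,0],A[0,0]))),1)
def st():
    o=bot.get_obs();print(round(o["time_s"],2),o["position"].round(4),"F",o["force"].round(1),"j",np.round(o["joint_pos"],2))
E
python3 -m handwheel '[{"dx":-4,"dy":3.7,"gripper":0},{"dx":-8,"dy":7.4,"gripper":0},{"dx":-12,"dy":11.1,"gripper":0},{"dx":-16,"dy":14.8,"gripper":0},{"dx":-20,"dy":18.5,"gripper":0},{"dx":-24,"dy":22.2,"gripper":0},{"dx":-28,"dy":25.9,"gripper":0},{"dx":-32,"dy":29.6,"gripper":0},{"dx":-36,"dy":33.3,"gripper":0},{"dx":-40,"dy":37,"gripper":0},{"dx":-42,"dy":39,"gripper":0},{"dx":-42,"dy":39,"gripper":0}]' 30
python3 -c "
from h import *
st();print(go(.489,.072,.12))"
```

```text
0.1 [0.1531 0.657  0.2307] F [0.4 0.4 0.5] j [-1.49  0.43  0.07  1.61 -0.03  1.11 -0.07]
(array([-49.35,  45.99,  11.13]), 'yaw', 76.9)invalid input at $[0]: expected keys dx, dy, dz, twist, gripper
```

```bash
python3 -m handwheel '[{"dx":-4,"dy":3.7,"dz":0,"twist":0,"gripper":0},{"dx":-8,"dy":7.4,"dz":0,"twist":0,"gripper":0},{"dx":-12,"dy":11.1,"dz":0,"twist":0,"gripper":0},{"dx":-16,"dy":14.8,"dz":0,"twist":0,"gripper":0},{"dx":-20,"dy":18.5,"dz":0,"twist":0,"gripper":0},{"dx":-24,"dy":22.2,"dz":0,"twist":0,"gripper":0},{"dx":-28,"dy":25.9,"dz":0,"twist":0,"gripper":0},{"dx":-32,"dy":29.6,"dz":0,"twist":0,"gripper":0},{"dx":-36,"dy":33.3,"dz":0,"twist":0,"gripper":0},{"dx":-40,"dy":37,"dz":0,"twist":0,"gripper":0},{"dx":-42,"dy":39,"dz":0,"twist":0,"gripper":0},{"dx":-42,"dy":39,"dz":0,"twist":0,"gripper":0}]' 30
python3 -c "
from h import *
st();print(go(.489,.072,.12))"
```

```text
time_s: 1.1
position: [0.4014, 0.2211, 0.2314]
tcp_rot: [-0.0, 0.783, 0.622, 0.0]
force: [0.8, 0.6, 0.2]
opening: -0.001
1.1 [0.4014 0.2211 0.2314] F [0.8 0.6 0.2] j [-0.97  0.06  0.34  2.09 -0.02  1.    0.73]
(array([-12.54,  11.91,  11.13]), 'yaw', 76.9)
```

```bash
python3 -m handwheel '[{"dx":-3,"dy":3,"dz":1,"twist":0,"gripper":0},{"dx":-6,"dy":6,"dz":3,"twist":0,"gripper":0},{"dx":-9,"dy":9,"dz":5,"twist":0,"gripper":0},{"dx":-12,"dy":11,"dz":7,"twist":0,"gripper":0},{"dx":-12.5,"dy":11.9,"dz":9,"twist":0,"gripper":0},{"dx":-12.5,"dy":11.9,"dz":11,"twist":0,"gripper":0},{"dx":-12.5,"dy":11.9,"dz":11.1,"twist":0,"gripper":0},{"dx":-12.5,"dy":11.9,"dz":11.1,"twist":0,"gripper":0}]'
python3 -c "
from h import *
st();print(go(.489,.072,.033))
a,_=cam('wrist');b,_=cam('scene')
save('c1.png',np.hstack([cv2.resize(a,(420,315)),cv2.resize(b[130:310,180:380],(350,315))]))"
```

```text
time_s: 1.77
position: [0.4877, 0.0742, 0.1197]
tcp_rot: [-0.0, 0.783, 0.622, -0.001]
force: [-0.8, 0.2, 0.5]
opening: 0.005
1.77 [0.4877 0.0742 0.1197] F [-0.8  0.2  0.5] j [-0.68  0.3   0.46  2.13 -0.19  0.76  1.25]
(array([-0.17,  0.19,  8.67]), 'yaw', 76.9)
```

View pics/c1.png

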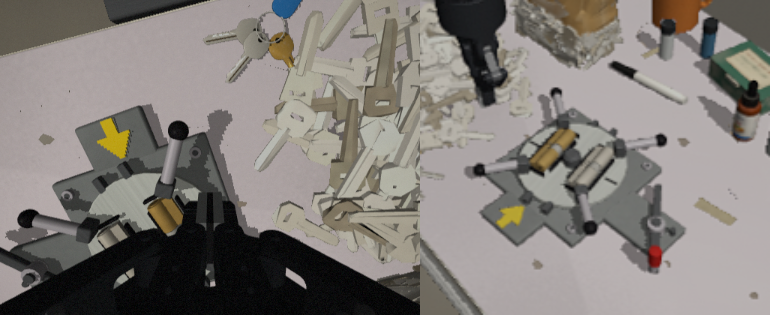

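Wrist and scene views show the shut fingers clear of spoke b3 on its key-pile side. Nothing lies between them and the foot. I'll descend after a quick calibration check.

```bash
python3 -c "
from h import *
b,k=cam('scene');print(onz(k,218,186,.12))"
python3 -m handwheel '[{"dx":-0.2,"dy":0.1,"dz":2,"twist":0,"gripper":0},{"dx":-0.2,"dy":0.1,"dz":4,"twist":0,"gripper":0},{"dx":-0.2,"dy":0.1,"dz":6,"twist":0,"gripper":0},{"dx":-0.2,"dy":0.1,"dz":7.5,"twist":0,"gripper":0},{"dx":-0.2,"dy":0.1,"dz":8.6,"twist":0,"gripper":0},{"dx":-0.2,"dy":0.1,"dz":8.6,"twist":0,"gripper":0},{"dx":-0.2,"dy":0.1,"dz":8.6,"twist":0,"gripper":0}]'
python3 -c "
from h import *
st()
# arc: finger-centre offset w from spoke line, radius 92; spoke angle phi
A=q2R(bot.get_obs()['tcp_rot']);p0=bot.get_obs()['position']
for ph in range(152,235,6):
    f=np.radians(ph);t=np.array([np.sin(f),-np.cos(f)])
    P=C+.09*np.array([np.cos(f),np.sin(f)])+.020*t
    print(ph,P.round(4),(A[:2,:2].T@(P-p0[:2])*100).round(2))"
```

```text
[0.49263777 0.08201781 0.12      ]
time_s: 2.5
position: [0.4893, 0.0726, 0.0349]
tcp_rot: [-0.0, 0.783, 0.622, 0.0]
force: [-0.4, -0.3, 0.7]
opening: -0.003
2.5 [0.4893 0.0726 0.0349] F [-0.4 -0.3  0.7] j [-0.59  0.45  0.38  2.17 -0.31  0.57  1.36]
152 [0.485  0.0593] [-1.39 -0.11]
158 [0.4791 0.0517] [-2.27 -0.51]
164 [0.4741 0.0434] [-3.19 -0.82]
170 [0.4699 0.0347] [-4.13 -1.03]
176 [0.4667 0.0256] [-5.09 -1.13]
182 [0.4645 0.0162] [-6.05 -1.14]
188 [0.4632 0.0067] [-7.01 -1.05]
194 [ 0.4629 -0.003 ] [-7.96 -0.86]
200 [ 0.4637 -0.0126] [-8.88 -0.56]
206 [ 0.4654 -0.0221] [-9.76 -0.18]
212 [ 0.4682 -0.0313] [-10.6   0.3]
218 [ 0.4719 -0.0402] [-11.39   0.86]
224 [ 0.4765 -0.0487] [-12.11   1.5 ]
230 [ 0.4819 -0.0567] [-12.76   2.21]
```

```bash
python3 -m handwheel '[{"dx":-0.7,"dy":0,"dz":0.1,"twist":0,"gripper":0},{"dx":-1.1,"dy":-0.1,"dz":0.1,"twist":0,"gripper":0},{"dx":-1.5,"dy":-0.2,"dz":0.1,"twist":0,"gripper":0},{"dx":-1.9,"dy":-0.35,"dz":0.1,"twist":0,"gripper":0},{"dx":-2.3,"dy":-0.5,"dz":0.1,"twist":0,"gripper":0},{"dx":-2.7,"dy":-0.65,"dz":0.1,"twist":0,"gripper":0},{"dx":-3.2,"dy":-0.8,"dz":0.1,"twist":0,"gripper":0},{"dx":-3.6,"dy":-0.9,"dz":0.1,"twist":0,"gripper":0},{"dx":-4.1,"dy":-1.0,"dz":0.1,"twist":0,"gripper":0},{"dx":-4.6,"dy":-1.1,"dz":0.1,"twist":0,"gripper":0},{"dx":-5.1,"dy":-1.15,"dz":0.1,"twist":0,"gripper":0},{"dx":-5.1,"dy":-1.15,"dz":0.1,"twist":0,"gripper":0}]'
python3 - <<'E'
from h import *
st()
im,k=cam("top");m=masks(im)["blk"]
save("t2.png",cv2.resize(im[140:290,190:380],None,fx=4,fy=4,interpolation=cv2.INTER_CUBIC))
E
```

```text
time_s: 3.5
position: [0.4656, 0.024, 0.0332]
tcp_rot: [-0.0, 0.784, 0.621, -0.0]
force: [-0.6, -0.4, -0.4]
opening: -0.001
3.5 [0.4656 0.024  0.0332] F [-0.6 -0.4 -0.4] j [-0.51  0.42  0.39  2.24 -0.3   0.54  1.44]
```

View pics/t2.png

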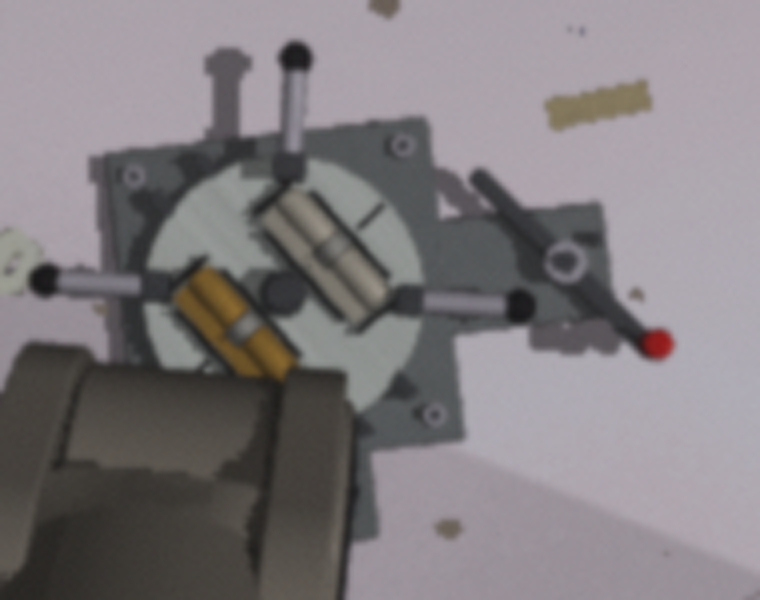

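The push works: the balls are now at crop (295,57), (45,280) and (519,306), so about +25° turned, with negligible force. I'll continue along the arc with a matching twist.

```bash
cat >> h.py <<'E'
def phi(guess):
    im,k=cam("top");m=masks(im)["blk"];out=[];R_=k["A"]
    def proj(P):
        q=R_.T@(P-k["p"]);return k["cx"]+k["f"]*q[0]/q[2],k["cy"]+k["f"]*q[1]/q[2]
    for i in range(4):
        g=guess
        for _ in range(5):
            a=np.radians(g+90*i);P=np.array([*(C+.1195*np.array([np.cos(a),np.sin(a)])),.04])
            try:u,v,n=blob(m,*proj(P),6)
            except Exception:n=0
            if n<12:break
            w=onz(k,u,v,.04)[:2]-C;g=np.degrees(np.arctan2(w[1],w[0]))-90*i;g=guess+(g-guess+180)%360-180
        if n: out.append((i,round(float(g),2),n,round(float(np.linalg.norm(w)),4)))
    return out   # angle of spoke b3 as seen from each ball; target 231.04
def arc(phis,w=.020,r=.09):
    o=bot.get_obs();A=q2R(o["tcp_rot"]);p0=o["position"]
    for ph in phis:
        f=np.radians(ph);P=C+r*np.array([np.cos(f),np.sin(f)])+w*np.array([np.sin(f),-np.cos(f)])
        print(ph,(A[:2,:2].T@(P-p0[:2])*100).round(2))
E
python3 -c "
from h import *
print(phi(177));arc(range(176,234,3))"
```

```text
[(0, 173.05, 50, 0.1192), (1, 176.38, 52, 0.1204), (2, 176.36, 34, 0.12), (3, 176.48, 37, 0.1196)]
176 [0.1  0.06]
179 [-0.39  0.04]
182 [-0.87  0.05]
185 [-1.35  0.09]
188 [-1.83  0.15]
191 [-2.3   0.23]
194 [-2.77  0.34]
197 [-3.24  0.47]
200 [-3.69  0.63]
203 [-4.14  0.81]
206 [-4.58  1.02]
209 [-5.    1.25]
212 [-5.42  1.5 ]
215 [-5.82  1.77]
218 [-6.2   2.06]
221 [-6.57  2.37]
224 [-6.92  2.7 ]
227 [-7.26  3.05]
230 [-7.57  3.41]
233 [-7.87  3.79]
```

```bash
python3 -m handwheel '[{"dx":-0.4,"dy":0.05,"dz":0,"twist":-0.05,"gripper":0},{"dx":-0.85,"dy":0.05,"dz":0,"twist":-0.1,"gripper":0},{"dx":-1.35,"dy":0.1,"dz":0,"twist":-0.15,"gripper":0},{"dx":-1.8,"dy":0.15,"dz":0,"twist":-0.2,"gripper":0},{"dx":-2.3,"dy":0.25,"dz":0,"twist":-0.25,"gripper":0},{"dx":-2.8,"dy":0.35,"dz":0,"twist":-0.3,"gripper":0},{"dx":-3.25,"dy":0.5,"dz":0,"twist":-0.35,"gripper":0},{"dx":-3.7,"dy":0.65,"dz":0,"twist":-0.4,"gripper":0},{"dx":-4.15,"dy":0.8,"dz":0,"twist":-0.45,"gripper":0},{"dx":-4.6,"dy":1.0,"dz":0,"twist":-0.5,"gripper":0},{"dx":-5.0,"dy":1.25,"dz":0,"twist":-0.55,"gripper":0},{"dx":-5.0,"dy":1.25,"dz":0,"twist":-0.55,"gripper":0}]'
python3 -c "
from h import *
st();print(phi(209));arc(range(209,236,3))"
```

```text
time_s: 4.6
position: [0.467, -0.0269, 0.0332]
tcp_rot: [-0.0, 0.584, 0.812, -0.0]
force: [0.3, -0.2, 0.8]
opening: -0.005
4.6 [ 0.467  -0.0269  0.0332] F [ 0.3 -0.2  0.8] j [-0.28  0.4   0.24  2.23 -0.18  0.53  1.99]
[(1, 207.06, 47, 0.1195), (2, 208.01, 36, 0.1197), (3, 208.21, 61, 0.1189)]
209 [-0.   -0.03]
212 [-0.49 -0.04]
215 [-0.97 -0.01]
218 [-1.45  0.03]
221 [-1.93  0.11]
224 [-2.4  0.2]
227 [-2.87  0.33]
230 [-3.33  0.47]
233 [-3.78  0.64]h.py:21: RuntimeWarning: Mean of empty slice.
  y,x=np.nonzero((mask>0)&(m>0));return x.mean(),y.mean(),len(x)
  ret = ret.dtype.type(ret / rcount)
```

```bash
python3 -m handwheel '[{"dx":-0.4,"dy":0,"dz":0,"twist":-0.04,"gripper":0},{"dx":-0.8,"dy":0,"dz":0,"twist":-0.08,"gripper":0},{"dx":-1.2,"dy":0,"dz":0,"twist":-0.12,"gripper":0},{"dx":-1.6,"dy":0.05,"dz":0,"twist":-0.16,"gripper":0},{"dx":-2.0,"dy":0.1,"dz":0,"twist":-0.2,"gripper":0},{"dx":-2.4,"dy":0.2,"dz":0,"twist":-0.24,"gripper":0},{"dx":-2.75,"dy":0.3,"dz":0,"twist":-0.28,"gripper":0},{"dx":-3.0,"dy":0.4,"dz":0,"twist":-0.3,"gripper":0},{"dx":-3.0,"dy":0.4,"dz":0,"twist":-0.3,"gripper":0},{"dx":-3.0,"dy":0.4,"dz":0,"twist":-0.3,"gripper":0}]'
python3 -W ignore -c "
from h import *
st();print(phi(227));arc(range(227,236,1))"
```

```text
time_s: 5.48
position: [0.4803, -0.0534, 0.0332]
tcp_rot: [-0.0, 0.458, 0.889, -0.0]
force: [-0.2, 0.2, 0.4]
opening: -0.001
5.48 [ 0.4803 -0.0534  0.0332] F [-0.2  0.2  0.4] j [-0.16  0.41  0.16  2.19 -0.13  0.55  2.29]Traceback (most recent call last):
  File "<string>", line 3, in <module>
    st();print(phi(227));arc(range(227,236,1))
               ~~~^^^^^
  File "h.py", line 48, in phi
    if n: out.append((i,round(float(g),2),n,round(float(np.linalg.norm(w)),4)))
                                                                       ^
UnboundLocalError: cannot access local variable 'w' where it is not associated with a value
```

```bash
sed -i 's/if n: out/if n>=12: out/' h.py
python3 -W ignore -c "
from h import *
print(phi(227));arc(range(227,236,1))"
```

```text
[(1, 226.61, 34, 0.1196), (2, 226.73, 34, 0.1193), (3, 226.96, 65, 0.1191)]
227 [ 0.12 -0.08]
228 [-0.04 -0.08]
229 [-0.2  -0.08]
230 [-0.36 -0.07]
231 [-0.52 -0.07]
232 [-0.68 -0.06]
233 [-0.84 -0.04]
234 [-1.   -0.03]
235 [-1.16 -0.01]
```

```bash
python3 -m handwheel '[{"dx":-0.2,"dy":0,"dz":0,"twist":0,"gripper":0},{"dx":-0.4,"dy":0,"dz":0,"twist":0,"gripper":0},{"dx":-0.6,"dy":0,"dz":0,"twist":0,"gripper":0},{"dx":-0.7,"dy":0,"dz":0,"twist":0,"gripper":0},{"dx":-0.7,"dy":0,"dz":0,"twist":0,"gripper":0},{"dx":1,"dy":0,"dz":0,"twist":0,"gripper":0},{"dx":2,"dy":0,"dz":0,"twist":0,"gripper":0},{"dx":2,"dy":0,"dz":-3,"twist":0,"gripper":0},{"dx":2,"dy":0,"dz":-6,"twist":0,"gripper":0},{"dx":2,"dy":0,"dz":-9,"twist":0,"gripper":0},{"dx":2,"dy":0,"dz":-12,"twist":0,"gripper":0},{"dx":2,"dy":0,"dz":-12,"twist":0,"gripper":0}]'
python3 -W ignore -c "
from h import *
st();print(phi(231));
P=C+.119*np.array([np.cos(.9),np.sin(.9)])
a,_=cam('wrist');b,_=cam('scene')
save('c5.png',np.hstack([cv2.resize(a,(420,315)),cv2.resize(b[130:310,180:380],(350,315))]))"
```

```text
time_s: 6.58
position: [0.4711, -0.0372, 0.1583]
tcp_rot: [0.003, 0.457, 0.889, 0.002]
force: [2.0, -0.8, 0.1]
opening: 0.001
6.58 [ 0.4711 -0.0372  0.1583] F [ 2.  -0.8  0.1] j [-0.25  0.18  0.21  2.14 -0.05  0.82  2.19]
[(1, 231.08, 33, 0.1198), (2, 231.34, 35, 0.1193), (3, 230.6, 51, 0.1183)]
```

View pics/c5.png

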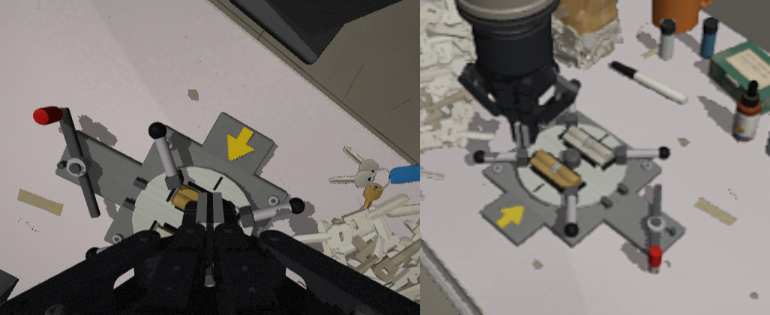

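Turntable ball angle reads 231.1° against the 231.04° target, and the views show the brass mark line in line with the arrow. The knob is still released. Next, move to the lever with the tool turned so its y axis lies along the push.

```bash
python3 -c "
from h import *
print(go(.491,-.174,.158))"
```

```text
(array([-12.44,  -6.15,  -0.46]), 'yaw', 125.6)
```

```bash
python3 -m handwheel '[{"dx":-1.5,"dy":-0.7,"dz":0,"twist":0.11,"gripper":0},{"dx":-3,"dy":-1.5,"dz":0,"twist":0.22,"gripper":0},{"dx":-4.5,"dy":-2.2,"dz":0,"twist":0.33,"gripper":0},{"dx":-6,"dy":-3,"dz":0,"twist":0.44,"gripper":0},{"dx":-7.5,"dy":-3.7,"dz":0,"twist":0.55,"gripper":0},{"dx":-9,"dy":-4.5,"dz":0,"twist":0.66,"gripper":0},{"dx":-10.5,"dy":-5.2,"dz":0,"twist":0.77,"gripper":0},{"dx":-12,"dy":-6,"dz":0,"twist":0.88,"gripper":0},{"dx":-12.4,"dy":-6.15,"dz":0,"twist":0.97,"gripper":0},{"dx":-12.4,"dy":-6.15,"dz":0,"twist":0.97,"gripper":0},{"dx":-12.4,"dy":-6.15,"dz":0,"twist":0.97,"gripper":0}]'
python3 -W ignore -c "
from h import *
st();print(go(.491,-.174,.042))
a,k=cam('wrist')
save('c6.png',a)
r=cv2.connectedComponentsWithStats(masks(a)['red'].astype(np.uint8));print(r[2],r[3])
i=1+np.argmax(r[2][1:,4]);print(onz(k,*r[3][i],.047))"
```

```text
time_s: 7.65
position: [0.4903, -0.1736, 0.1522]
tcp_rot: [-0.001, 0.818, 0.575, -0.001]
force: [-0.6, 0.7, -0.2]
opening: 0.001
7.65 [ 0.4903 -0.1736  0.1522] F [-0.6  0.7 -0.2] j [-0.16  0.28  0.44  2.05 -0.16  0.84  1.6 ]
(array([-0.  ,  0.1 , 11.02]), 'yaw', 70.2)
[[     0      0    560    420 234912]
 [     0    347     27     18    288]] [[279.82876141 209.32215894]
 [ 11.34027778 354.55902778]]
[ 0.53292343 -0.43013037  0.047     ]
```

View pics/c6.png

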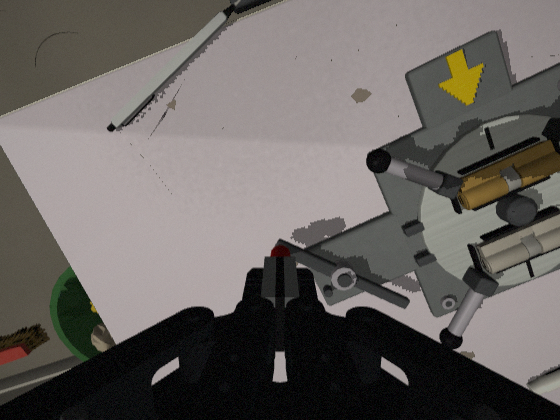

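The view shows the arrow at (462,75) with the brass mark line at (488,135) facing it. The lever pivot is at (343,278), with the red knob just beyond the fingertip at (280,250). I'll check that the expected knob and tip project there.

```bash
python3 -W ignore -c "
from h import *
_,k=cam('wrist')
for P in ((.528,-.1876,.045),(.5704,-.1448,.03),(.4903,-.1736,.152),(.4913,-.1743,.042)):
    q=k['A'].T@(np.array(P)-k['p']);print(P,k['cx']+k['f']*q[0]/q[2],k['cy']+k['f']*q[1]/q[2])"
```

```text
(0.528, -0.1876, 0.045) 277.90081377209384 258.9905285045703
(0.5704, -0.1448, 0.03) 342.7721419019467 279.2447643597242
(0.4903, -0.1736, 0.152) 277.5864299584162 275.8377595932633
(0.4913, -0.1743, 0.042) 277.95553805882616 210.0071390530895
```

```bash
python3 -m handwheel '[{"dx":0,"dy":0,"dz":2,"twist":0,"gripper":0},{"dx":0,"dy":0,"dz":4,"twist":0,"gripper":0},{"dx":0,"dy":0,"dz":6,"twist":0,"gripper":0},{"dx":0,"dy":0,"dz":8,"twist":0,"gripper":0},{"dx":0,"dy":0,"dz":10,"twist":0,"gripper":0},{"dx":0,"dy":0,"dz":11,"twist":0,"gripper":0},{"dx":0,"dy":0,"dz":11,"twist":0,"gripper":0},{"dx":0,"dy":0,"dz":11,"twist":0,"gripper":0}]'
cat >> h.py <<'E'
PV=C+.145*np.array([np.sin(PSI),-np.cos(PSI)])
def lever(ths,w=.019):
    o=bot.get_obs();A=q2R(o["tcp_rot"]);n=A[:2,1]
    for t in ths:
        a=np.radians(-150)+PSI+t;P=PV+.06*np.array([np.cos(a),np.sin(a)])-w*n
        print(t,(A[:2,:2].T@(P-o["position"][:2])*100).round(2))
def knob():
    im,k=cam("scene");m=masks(im)["red"];m[:240]=0;m[310:]=0;m[:,:285]=0;m[:,360:]=0
    y,x=np.nonzero(m);P=onz(k,x.mean(),y.mean(),.0476)[:2]-PV
    return len(x),P.round(4),np.linalg.norm(P).round(4),(np.arctan2(P[1],P[0])-np.radians(-150)-PSI).round(3)
def knobt():
    im,k=cam("top");m=masks(im)["red"];m[:195]=0;m[250:]=0;m[:,325:]&=True;m[:,:325]=0;m[:,385:]=0
    y,x=np.nonzero(m)
    if len(x)<8:return "hidden"
    P=onz(k,x.mean(),y.mean(),.055)[:2]-PV
    return len(x),P.round(4),np.linalg.norm(P).round(4),(np.arctan2(P[1],P[0])-np.radians(-150)-PSI).round(3)
E
python3 -W ignore -c "
from h import *
st();print(knob(),knobt());lever(np.arange(.15,1.07,.1))"
```

```text
time_s: 8.42
position: [0.4907, -0.1737, 0.0434]
tcp_rot: [-0.0, 0.819, 0.574, -0.0]
force: [1.2, -0.1, -0.2]
opening: 0.002
8.42 [ 0.4907 -0.1737  0.0434] F [ 1.2 -0.1 -0.2] j [-0.08  0.46  0.37  2.11 -0.28  0.61  1.7 ]
(43, array([-0.0384, -0.0412]), np.float64(0.0564), np.float64(0.191)) hidden
0.15 [0.02 1.95]
0.25 [-0.21  2.5 ]
0.35 [-0.39  3.07]
0.45000000000000007 [-0.5   3.66]
0.55 [-0.56  4.26]
0.65 [-0.56  4.86]
0.7500000000000001 [-0.49  5.46]
0.8500000000000001 [-0.37  6.04]
0.9500000000000001 [-0.19  6.61]
1.05 [0.05 7.17]
```

Path is computed, so I'll push first to about 0.75, gently.

```bash
python3 -m handwheel '[{"dx":0,"dy":1,"dz":0.1,"twist":0,"gripper":0},{"dx":0,"dy":1.6,"dz":0.1,"twist":0,"gripper":0},{"dx":-0.1,"dy":2.1,"dz":0.1,"twist":0,"gripper":0},{"dx":-0.2,"dy":2.5,"dz":0.1,"twist":0,"gripper":0},{"dx":-0.3,"dy":2.9,"dz":0.1,"twist":0,"gripper":0},{"dx":-0.4,"dy":3.3,"dz":0.1,"twist":0,"gripper":0},{"dx":-0.5,"dy":3.7,"dz":0.1,"twist":0,"gripper":0},{"dx":-0.5,"dy":4.1,"dz":0.1,"twist":0,"gripper":0},{"dx":-0.5,"dy":4.5,"dz":0.1,"twist":0,"gripper":0},{"dx":-0.5,"dy":4.9,"dz":0.1,"twist":0,"gripper":0},{"dx":-0.5,"dy":5.2,"dz":0.1,"twist":0,"gripper":0},{"dx":-0.5,"dy":5.2,"dz":0.1,"twist":0,"gripper":0}]'
python3 -W ignore -c "
from h import *
st();print(knob(),knobt());print(phi(231));lever(np.arange(.65,1.08,.1))"
```

```text
time_s: 9.52
position: [0.5389, -0.1965, 0.0424]
tcp_rot: [0.0, 0.819, 0.574, 0.0]
force: [-0.2, -0.7, 0.2]
opening: 0.0
9.52 [ 0.5389 -0.1965  0.0424] F [-0.2 -0.7  0.2] j [-0.05  0.53  0.36  2.   -0.29  0.67  1.72]
(0, array([nan, nan]), np.float64(nan), np.float64(nan)) hidden
[(0, 231.08, 36, 0.1196), (1, 231.27, 30, 0.1197), (2, 231.55, 32, 0.1197), (3, 230.88, 40, 0.1193)]
0.65 [-0.06 -0.3 ]
0.75 [0.   0.29]
0.85 [0.13 0.88]
0.95 [0.31 1.45]
1.0499999999999998 [0.54 2.  ]
```

```bash
python3 -W ignore -c "
from h import *
a,_=cam('wrist');b,_=cam('scene')
save('c7.png',np.hstack([cv2.resize(a,(420,315)),cv2.resize(b[160:340,220:420],(350,315))]))"
```

```text
(no output)
```

View pics/c7.png

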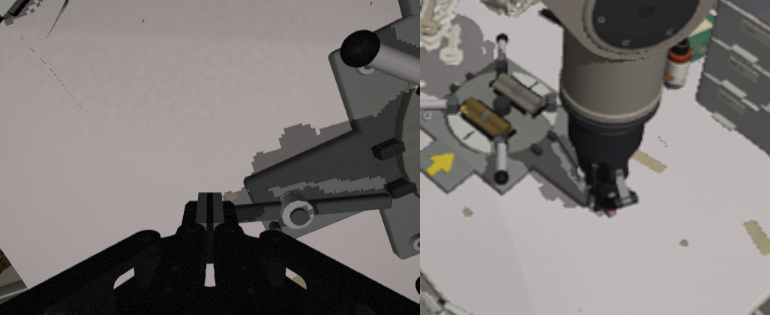

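The lever has followed: in the wrist image it runs from the finger through the pivot at (298,213). The knob is hidden behind the finger, and the turntable is unmoved. I'll go on to just short of the stop.

```bash
python3 -m handwheel '[{"dx":0,"dy":0.3,"dz":0,"twist":0,"gripper":0},{"dx":0.1,"dy":0.6,"dz":0,"twist":0,"gripper":0},{"dx":0.1,"dy":0.9,"dz":0,"twist":0,"gripper":0},{"dx":0.2,"dy":1.2,"dz":0,"twist":0,"gripper":0},{"dx":0.3,"dy":1.4,"dz":0,"twist":0,"gripper":0},{"dx":0.4,"dy":1.6,"dz":0,"twist":0,"gripper":0},{"dx":0.4,"dy":1.7,"dz":0,"twist":0,"gripper":0},{"dx":0.4,"dy":1.7,"dz":0,"twist":0,"gripper":0}]'
python3 -W ignore -c "
from h import *
st();lever([.95,1.0,1.05])"
python3 -m handwheel '[{"dx":0.05,"dy":0.1,"dz":0,"twist":0,"gripper":0},{"dx":0.05,"dy":0.1,"dz":0,"twist":0,"gripper":0}]'
python3 -m handwheel '[{"dx":0.05,"dy":0.1,"dz":0,"twist":0,"gripper":0},{"dx":0.05,"dy":0.1,"dz":0,"twist":0,"gripper":0}]'
```

```text
time_s: 10.43
position: [0.5557, -0.1983, 0.0423]
tcp_rot: [0.0, 0.819, 0.574, 0.0]
force: [-0.6, 0.1, -0.2]
opening: -0.002
10.43 [ 0.5557 -0.1983  0.0423] F [-0.6  0.1 -0.2] j [-0.04  0.55  0.36  1.96 -0.29  0.69  1.72]
0.95 [-0.1  -0.26]
1.0 [0.02 0.02]
1.05 [0.14 0.29]
time_s: 10.6
position: [0.5566, -0.1983, 0.0423]
tcp_rot: [0.0, 0.819, 0.574, -0.0]
force: [-0.9, -0.0, -0.2]
opening: -0.003
time_s: 10.77
position: [0.5577, -0.1983, 0.0423]
tcp_rot: [0.0, 0.819, 0.574, -0.0]
force: [-0.5, 0.5, 0.1]
opening: -0.007
```

```bash
python3 -m handwheel '[{"dx":0.03,"dy":0.1,"dz":0,"twist":0,"gripper":0},{"dx":0.03,"dy":0.1,"dz":0,"twist":0,"gripper":0}]' | grep -E "posi|force"
python3 -m handwheel '[{"dx":0.03,"dy":0.06,"dz":0,"twist":0,"gripper":0},{"dx":0.03,"dy":0.06,"dz":0,"twist":0,"gripper":0}]'| grep -E "posi|force"
python3 -W ignore -c "
from h import *
st();lever([1.0,1.05]);a,k=cam('wrist');save('c8.png',a)
for P in (PV,):
  for d in(-.05,0,.03,.045):
    X=np.array([*(P+d*np.array([-np.sin(PSI),np.cos(PSI)])),.026]);q=k['A'].T@(X-k['p']);print(d,k['cx']+k['f']*q[0]/q[2],k['cy']+k['f']*q[1]/q[2])"
```

```text
position: [0.5588, -0.1983, 0.0423]
force: [-1.4, -0.1, -0.1]
position: [0.5594, -0.1982, 0.0423]
force: [-1.7, -0.5, 0.1]
11.1 [ 0.5594 -0.1982  0.0423] F [-1.7 -0.5  0.1] j [-0.05  0.55  0.36  1.95 -0.29  0.69  1.72]
1.0 [-0.12 -0.32]
1.05 [ 0.01 -0.05]
-0.05 296.22581628980265 286.00411287801904
0 388.1557326177936 245.93179082378487
0.03 446.6188708990279 220.4476633592468
0.045 476.84692298826246 207.27123193435324
```

View pics/c8.png

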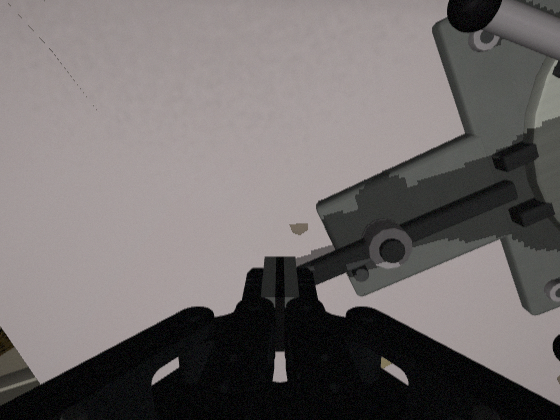

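The nose now points almost at the axis (pivot (389,245), nose (513,188)). I'll press in small steps until the stop is felt.

```bash
for i in 1; do
python3 -m handwheel '[{"dx":0.02,"dy":0.08,"dz":0,"twist":0,"gripper":0},{"dx":0.02,"dy":0.08,"dz":0,"twist":0,"gripper":0}]' | grep -E "posi|force"
python3 -m handwheel '[{"dx":0.02,"dy":0.08,"dz":0,"twist":0,"gripper":0},{"dx":0.02,"dy":0.08,"dz":0,"twist":0,"gripper":0}]' | grep -E "posi|force"
done
```

```text
position: [0.5603, -0.1982, 0.0423]
force: [-0.4, -1.1, 0.3]
position: [0.5604, -0.1983, 0.0422]
force: [-5.3, 0.4, 3.2]
```

The stop is felt: advance stalled at 5 N. Back off along −y, rise, and check.

```bash
python3 -m handwheel '[{"dx":0,"dy":0,"dz":0,"twist":0,"gripper":0},{"dx":0,"dy":0,"dz":0,"twist":0,"gripper":0},{"dx":0,"dy":-1,"dz":0,"twist":0,"gripper":0},{"dx":0,"dy":-2.5,"dz":0,"twist":0,"gripper":0},{"dx":0,"dy":-3.5,"dz":0,"twist":0,"gripper":0},{"dx":0,"dy":-4,"dz":-3,"twist":0,"gripper":0},{"dx":0,"dy":-5,"dz":-6,"twist":0,"gripper":0},{"dx":-2,"dy":-6,"dz":-10,"twist":0,"gripper":0},{"dx":-5,"dy":-7,"dz":-14,"twist":0,"gripper":0},{"dx":-8,"dy":-7,"dz":-15,"twist":0,"gripper":0},{"dx":-10,"dy":-7,"dz":-15,"twist":0,"gripper":0},{"dx":-10,"dy":-7,"dz":-15,"twist":0,"gripper":0}]'
python3 -W ignore -c "
from h import *
st();print(knobt());print(phi(231));a,_=cam('top');b,_=cam('scene')
save('c9.png',np.hstack([cv2.resize(a[140:290,190:390],(420,315)),cv2.resize(b[160:340,180:380],(350,315))]))"
```

```text
time_s: 12.48
position: [0.4594, -0.2726, 0.1943]
tcp_rot: [0.002, 0.821, 0.572, 0.001]
force: [0.1, 0.6, -0.8]
opening: -0.004
12.48 [ 0.4594 -0.2726  0.1943] F [ 0.1  0.6 -0.8] j [-0.01  0.25  0.51  1.99 -0.15  0.94  1.78]
(30, array([ 0.0064, -0.0597]), np.float64(0.06), np.float64(1.048))
[(0, 230.89, 48, 0.1184), (1, 231.11, 32, 0.12), (2, 231.41, 34, 0.1194), (3, 231.07, 61, 0.119)]
```

View pics/c9.png

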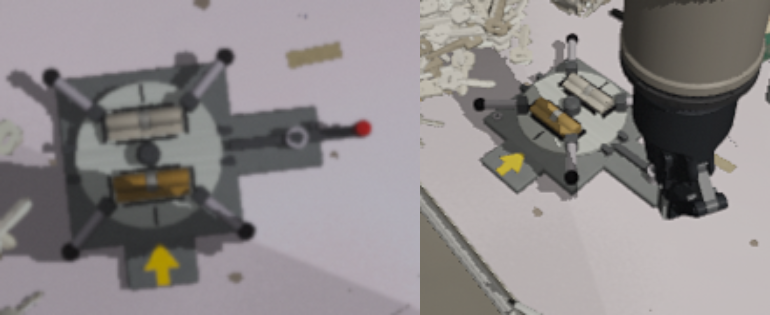

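The lever measures 1.048 rad and the turntable is square to the arrow. Both cylinders are in their cradles and the arm is clear, so I'm handing in.

```bash
python3 -c "
from plant import bot
print(bot.job_done())"
```

```text
the job is handed in; nothing more can be done
None
```

The job is done and handed in at about 12.5 s of the 61 s allowed; no verdict was reported. With the shut fingertip I pushed one spoke about 79° counterclockwise until the brass cylinder stood at the arrow. I then backed off and pushed the red knob until I felt the stop, at about 5 N.

- **Turntable:** the spoke balls gave 230.9–231.4° against a target of 231.04°, so the brass mark is within about 0.5° of the arrow's line. It was unchanged after the lever push.
- **Stop lever:** the top camera gave 1.048 rad, where home is 1.05.
- **Cylinders:** both lay in their cradles in the last picture.
- **Bystanders:** the arm stayed away from them, but I did not measure their positions again at the end.
- **Contact:** the arm was clear of everything, and the wrist force was at noise level.

**Checks that failed or disagreed:**
- The first move was refused because the rows lacked some keys.
- One of the four balls gave a false angle once, while the arm hid it.
- The scene-camera reading of the lever's starting angle was 0.19 rad; the top view gave 0.156.
- The cameras could not see the knob during the push, so I relied on the wrist view and the force until I had backed off.

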